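# Bed a paper-cut gourd on its foam pads

### The job

Four black card cut-outs sit on soft sticky foam pads on the white picture board. Press lightly with the fingertips on the smaller of the two gourds, so that it sinks a few millimetres (about 5) into its foam, keep pressing for at least two seconds so that the pads take, then draw the hand straight off, at least 10 cm above the board. Do not press hard or pull the card up, do not touch the larger gourd, the fish or the butterfly, and leave everything else on the desk where it is.

Things in the scene. Friction and masses are not known exactly. Their poses are not given: they have to be found in the camera images.
- gourd_small_top (a point): middle of the round belly (45 mm across) of the SMALLER gourd, on the top face of the card. A level cut-out of 3 mm black card, 80 mm long in all: a round belly, a smaller round bulb (29 mm across) whose centre lies 35 mm from the belly's centre along the point's +x, then a short bent stem. Card top at rest: 17 mm above the table.
- gourd_small (a joint): smaller gourd: how far the card is pressed down from rest, in m: 0 at rest, positive down (stop at 0.009), negative if it is pulled up off the board. Pressed anywhere, the level card slides straight down against its foam, a spring of about 1 N per mm from the first touch; let go, it rises back
- gourd_small_pad: foam pads under the smaller gourd, 10 mm thick, fixed to the board's top face, and the gourd they carry; origin at the board's top face, 16 mm from the belly's centre towards the bulb; x along the gourd towards the stem, z up
- gourd_large_top (a point): middle of the belly (62 mm across) of the LARGER gourd, on the card's top face; the same shape as the smaller one, about 110 mm long, bulb 40 mm across centred 48 mm along +x; same card, foam and heights
- gourd_large (a joint): larger gourd: how far the card is pressed down from rest, in m: 0 at rest, positive down (stop at 0.009), negative if it is pulled up off the board
- gourd_large_pad: foam pads and larger gourd; origin at the board's top face, 22 mm from the belly's centre towards the bulb, x towards the stem
- fish_top (a point): middle of the fish's body, on the card's top face; black card fish about 105 mm long and 48 mm wide, head to +x, forked tail to -x; same card, foam and heights
- fish (a joint): fish: how far the card is pressed down from rest, in m: 0 at rest, positive down (stop at 0.009), negative if it is pulled up off the board
- fish_pad: foam pad and fish; origin at the board's top face, 10 mm from the fish point towards the tail, x towards the head
- butterfly_top (a point): middle of the butterfly, on the card's top face; black card butterfly about 90 mm long and 92 mm wide, feelers to +x; same card, foam and heights
- butterfly (a joint): butterfly: how far the card is pressed down from rest, in m: 0 at rest, positive down (stop at 0.009), negative if it is pulled up off the board
- butterfly_pad: foam pads and butterfly; origin at the board's top face under its middle, x towards the feelers
- board: white picture board fixed to the table, 300 (x) x 440 (y) x 4 mm; origin at the centre of its underside, z up. The four cut-outs are near its four corners in any order, each turned anyhow; the pen lies across its middle, the paperweight and the stub stand either side of the pen
- weight: small brass knobbed paperweight, round, 38 mm across, 44 mm tall; stands on the board; origin at the centre of its underside, z up
- stub: plain round wooden stub, 28 mm across, 45 mm tall; stands on the board; origin at the centre of its underside, z up
- jar: white paste jar with a lid, 68 mm across, 68 mm tall; stands on the table beside the board; origin at the centre of its underside, z up
- pen: black pen about 145 mm long and 12 mm thick, 14 mm high, lying across the middle of the board along its own x; origin under its middle
- scissors: scissors with blue loop handles, about 190 mm long, 12 mm high, lying on the table beside the board; origin under the pivot, blades to its own +x
- folder: flat wooden creasing stick, 150 x 22 x 5 mm, lying on the table beyond the board, along its own x; origin under its middle

How it is judged:
On the way:
1. the smaller gourd is pressed at least 2.5 mm down by the fingers, for two seconds on end (value of joint gourd_small above 0.0025 m and contact force between the fingers and gourd_small_pad above 1 N), for 2 s.
At the end, for the whole second after the job is handed in: the smaller gourd has been pressed and let go and is back at rest (within 1.5 mm), the other three cut-outs are at rest (within 1.5 mm), every other thing is within 10 mm of where it was, and the TCP is more than 90 mm above the table (value of joint gourd_small between -0.0015 and 0.0015 m and value of joint gourd_large between -0.0015 and 0.0015 m and value of joint fish between -0.0015 and 0.0015 m and value of joint butterfly between -0.0015 and 0.0015 m and distance of each of weight, stub, jar, pen, scissors, folder from where it was at the start of the episode below 0.01 m and z of the grasp point in the frame of board above 0.09 m); the robot touches nothing.
It fails at once if the smaller gourd is pressed too hard (over 20 N) (contact force between the fingers and gourd_small_pad above 20 N).
It fails at once if the smaller gourd is pulled up more than 3 mm off its foam (value of joint gourd_small below -0.003 m).
It fails at once if the larger gourd, the fish or the butterfly is touched (over 0.5 N) or moved (over 1.5 mm) (contact force between any of the fingers, the arm and gourd_large_pad above 0.5 N or value of joint any of gourd_large, fish, butterfly above 0.0015 m or value of joint any of gourd_large, fish, butterfly below -0.0015 m or contact force between any of the fingers, the arm and fish_pad above 0.5 N or contact force between any of the fingers, the arm and butterfly_pad above 0.5 N).
It fails at once if another thing on the desk is moved, lifted or tipped (10 mm) (distance of any of weight, stub, jar, pen, scissors, folder from where it was at the start of the episode above 0.01 m or angle between any of weight, stub, jar, pen, scissors, folder's own z axis and vertical above 0.35 rad).
It also fails if it takes over 35 s, if anything falls off the work surface, if the arm or the gripper's body presses on something with over 40 N, if the wrist force passes 120 N, or if a joint passes its speed limit or range.

### The arm

A 6-joint arm with a two-finger parallel gripper is mounted at the origin on the work surface. World frame = base frame: x ahead of the robot, y to its left, z up, the work surface at z = 0. Lengths are in m, angles in rad, forces in N, time in s.
With the tool pointing down it reaches from about 0.325 to 0.85 m from the base axis. Payload 4.4 kg.
Tool frame: the origin (TCP) lies between the finger pads, 19 mm behind the fingertips; this is the grasp point; z points along the fingers, y is the line along which they close (so a half turn about z gives the same grasp; the last joint's range is limited). The gripper opens to 94 mm and grips with 3 to 60 N. Pads are 16 mm wide; open, the fingers measure 119 mm over their backs; the gripper's body (75 mm by 177 mm) begins 78 mm behind the grasp point.
Start: joints at [1.065, 0.207, 1.542, -0, 1.393, -0.15], TCP at [0.2, 0.539, 0.224] pointing down, gripper open.
Joint ranges: [-2.73, 2.73], [-0.86, 2.22], [0.23, 2.46], [-1.11, 4.25], [0.08, 2.63], [-2.82, 2.82]. Speed limits (rad/s): [2.79, 2.79, 3.14, 3.14, 3.14, 3.14].

### API

Orientations are given as a unit quaternion [w, x, y, z].
In Python, from bench import sensors, vision, order gives the robot as it stands.
- The arm moves only by the tool play_rows, never from a script. Its argument "series" is a list of rows, each an object of numbers: "dx", "dy", "dz": the shift along the tool's x, y, z in units of 200 mm (1.0 is 200 mm); "ax", "ay", "az": the turn, a rotation vector about the tool's x, y, z in units of 90 degrees (1.0 is 90 degrees). A call has 1 to 5 rows; each row is the pose to reach, as a shift and turn from the pose commanded when the call began, along the tool's axes at that moment; what a row does not reach only later rows make up. A row lasts 1/8 s, in which the tool goes at most 62.5 mm and 10.7 degrees, less where a joint would pass 70% of its speed; a pose out of reach is approached as far as the arm can. A call with a number of a shift or a turn outside -1 to 1 is refused whole. A call with a gripper value outside its range is refused whole. "claw" is the closure, from -1 (fully open) to 1 (shut), set as the call begins (left out, the last holds). The fingers move at their own pace and stop on an object; "newtons" is the grip in N (left out, the last holds). Time passes only in rows, so rows that repeat a pose let the fingers close. It gives the time, the measured TCP pose, the force, the opening and the grip force at its end, in the units of the state.
- sensors.sense(): the state, without advancing time (a new reading comes with each control period).
- vision.capture(name): name is "scene" or "top"; returns a dict with "image" (420x560x3 uint8, red, green, blue), "fx", "fy", "cx", "cy" (pixels), "k1" (the pictures are not rectified: a ray, as slopes to the right and down, at radius r is drawn at 1 + k1 r^2 times it, then the intrinsics apply), "xyz" and "rotation" of the camera in the world. Camera axes: x right, y down, z forward; pixel columns grow to the right and rows downward; lengths in m; the calibration is good to about 2 mm. A picture is of the moment at which its call begins. There is no depth.
- order.job_done(): hands the job in; it is judged then, once.
Trained networks look in a picture, given as the dict that the camera call returned (one of the last four; its "shot" number tells which), for a name from the list of things; names that differ only in an ending like _2 or _b are one class to them, and where a whole thing is asked for, a point or a joint stands for the part that bears it (a point fixed in the world has none). Each returns a list of dicts, best first, with "conf" (0 to 1); they miss things now and then, are a little off and sometimes report something else, mostly with a low value. They report only what shows in the picture. A call takes as long as a camera call.
- vision.cut_out(picture, label): "region" (420x560 bool, what is visible of it) and "rect" ([left, top, right, bottom] in pixels, round what is visible of it).
The state is a dict: "t": time; "qpos": joint angles; "qd": joint speeds; "effort": joint torques, N m; "eef_pos": TCP position; "ee_rot": TCP orientation; "contact_force": force on the tool from outside, world axes, zero at the start; "torque": the same for the moment, N m; "grip_width": finger opening in m; "grasp_force": force on a finger pad.
Only numpy, scipy, OpenCV 4.12 (cv2) and the standard library are available. Lean on these libraries where they do the work, as an engineer would, in place of code of your own. Each camera call takes 0.05 s, during which the arm holds its last target. There are 200 camera calls.

## Working session

There is one attempt and no reset: what is moved stays moved. The work goes in short steps, Python scripts to look and compute and a tool call to move; the robot and the scene stay as the last step left them, time stands still between calls to the robot, and variables do not carry over. Pictures are saved under pics/ and viewed, at most 10 in all, crops included, and the job is handed in when it is done.

Besides the shell and the picture viewer there is one more tool, called after "Request:" as name(argument=value, ...) on one line, values as JSON. play_rows: Moves the arm, as the interface text tells. Shifts and turns lie within -1 to 1; 1 stands for 200 mm of shift or 90 degrees of turn. Its arguments: {"type":"object","properties":{"series":{"type":"array"},"claw":{"type":"number"},"newtons":{"type":"number"}},"required":["series"]}

```bash
mkdir -p pics; cat > h.py <<'E'
import numpy as np, cv2
from bench import sensors, vision, order
def ray(p,u,v):
    d=np.array([(u-p["cx"])/p["fx"],(v-p["cy"])/p["fy"]]); s=d.copy()
    for _ in range(30): s=d/(1+p["k1"]*(s@s))
    return np.array(p["rotation"])@np.array([s[0],s[1],1.])
def at(p,u,v,z):
    r=ray(p,u,v); o=np.array(p["xyz"]); return o+r*(z-o[2])/r[2]
E
python3 - <<'E'
from h import *
print(sensors.sense())
for n in("top","scene"):
    p=vision.capture(n); cv2.imwrite(f"pics/{n}.png",p["image"][:,:,::-1])
    print(n,p["xyz"],np.array(p["rotation"]).round(3).tolist(),p["fx"],p["k1"])
    for l in("gourd_small_pad","gourd_large_pad","fish_pad","butterfly_pad","weight","stub","pen","jar"):
        for d in vision.cut_out(p,l)[:2]:
            m=d["region"]; v,u=np.nonzero(m); print(l,round(d["conf"],2),d["rect"],m.sum(),at(p,u.mean(),v.mean(),.017).round(3))
E
```

```text
{'t': 0.0, 'qpos': array([ 1.06450032e+00,  2.07418469e-01,  1.54293205e+00,  2.62887683e-06,
        1.39353085e+00, -1.50512233e-01]), 'qd': array([ 0.00065248, -0.00147304,  0.00058795, -0.00019374, -0.00231935,
       -0.00258683]), 'effort': array([ 1.54438626e-04, -3.70897722e+01, -2.81408590e+01,  6.96437596e-02,
        3.64807632e-02, -1.93489154e-04]), 'eef_pos': array([0.19992591, 0.5383031 , 0.22310205]), 'ee_rot': array([-3.70318769e-04,  1.76955237e-01,  9.84218235e-01, -1.08278808e-03]), 'contact_force': array([0.43692208, 0.25210268, 0.40057384]), 'torque': array([ 0.02414329, -0.02110943, -0.00586015]), 'grasp_force': 0.0, 'grip_width': 0.09376487515474193}
top [ 0.3587047  -0.00265     1.23397404] [-0.075, 0.708, -0.698, 0.075] 521.3235832531495 -0.10390139796358144Traceback (most recent call last):
  File "<stdin>", line 8, in <module>
  File "h.py", line 8, in at
    r=ray(p,u,v); o=np.array(p["xyz"]); return o+r*(z-o[2])/r[2]
  File "h.py", line 6, in ray
    return np.array(p["rotation"])@np.array([s[0],s[1],1.])
           ~~~~~~~~~~~~~~~~~~~~~~~^~~~~~~~~~~~~~~~~~~~~~~~~
ValueError: matmul: Input operand 1 has a mismatch in its core dimension 0, with gufunc signature (n?,k),(k,m?)->(n?,m?) (size 3 is different from 4)
```

```bash
sed -i 's/    return np.array(p\["rotation"\])@/    return R.from_quat(np.roll(p["rotation"],-1)).as_matrix()@/; 1a from scipy.spatial.transform import Rotation as R' h.py
python3 - <<'E'
from h import *
for n in("top","scene"):
    p=vision.capture(n); cv2.imwrite(f"pics/{n}.png",p["image"][:,:,::-1])
    print(n,p["xyz"],np.array(p["rotation"]).round(3).tolist(),p["fx"],p["k1"])
    for l in("gourd_small_pad","gourd_large_pad","fish_pad","butterfly_pad","weight","stub","pen","jar"):
        for d in vision.cut_out(p,l)[:2]:
            m=d["region"]; v,u=np.nonzero(m); print(l,round(d["conf"],2),np.round(d["rect"]),m.sum(),at(p,u.mean(),v.mean(),.017).round(3))
E
```

```text
top [ 0.3587047  -0.00265     1.23397404] [-0.075, 0.708, -0.698, 0.075] 521.3235832531495 -0.10390139796358144
gourd_small_pad 0.64 [304. 262. 323. 290.] 383 [ 0.46  -0.067  0.017]
gourd_small_pad 0.55 [261. 201. 280. 216.] 212 [0.626 0.037 0.017]
gourd_large_pad 0.83 [310. 205. 348. 230.] 662 [ 0.606 -0.102  0.017]
fish_pad 0.8 [200. 186. 221. 227.] 580 [0.632 0.182 0.017]
fish_pad 0.3 [191. 252. 227. 283.] 901 [0.478 0.18  0.017]
butterfly_pad 0.66 [190. 252. 231. 287.] 987 [0.477 0.181 0.017]
weight 0.69 [258. 200. 278. 216.] 225 [0.626 0.038 0.017]
pen 0.73 [238. 236. 295. 241.] 196 [0.55  0.044 0.017]
jar 0.61 [121. 211. 155. 241.] 779 [0.575 0.355 0.017]
jar 0.25 [300. 205. 345. 227.] 744 [ 0.605 -0.099  0.017]
scene [1.26778748 0.30699511 0.6744836 ] [-0.216, 0.487, 0.77, -0.35] 482.9175546300789 -0.060106780332508415
gourd_small_pad 0.54 [281. 160. 303. 178.] 280 [ 0.463 -0.066  0.017]
fish_pad 0.7 [354. 231. 395. 266.] 823 [0.634 0.182 0.017]
butterfly_pad 0.76 [370. 190. 420. 214.] 819 [0.478 0.18  0.017]
butterfly_pad 0.63 [225. 190. 278. 212.] 703 [ 0.608 -0.099  0.017]
weight 0.59 [292. 208. 311. 233.] 415 [0.622 0.035 0.017]
weight 0.58 [226. 188. 274. 214.] 771 [ 0.607 -0.099  0.017]
stub 0.71 [333. 166. 345. 188.] 292 [0.452 0.046 0.017]
pen 0.9 [287. 198. 353. 217.] 411 [0.558 0.052 0.017]
jar 0.84 [447. 227. 490. 277.] 1579 [0.553 0.351 0.017]
```

View pics/top.png

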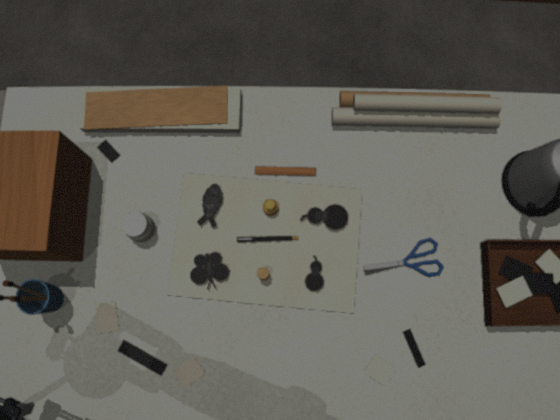

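View pics/scene.png

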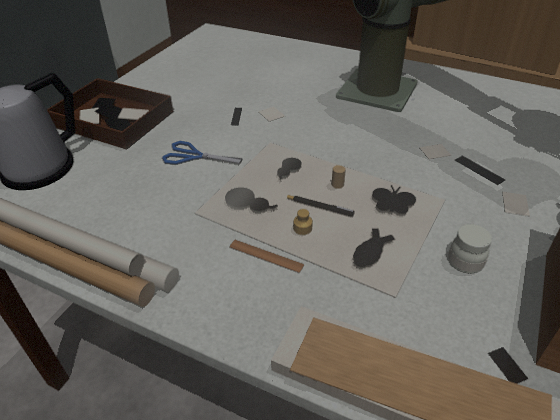

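The top view shows the small gourd with its belly at about (314,282) and bulb at (316,267), and the large gourd at (335,217). In the scene view the small belly is at about (291,164). The networks agree, and the two views match at z=17 mm. Next I'll find the belly centre.

```bash
python3 - <<'E'
from h import *
P=[];O=[];D=[]
for n in("top","scene"):
    p=vision.capture(n)
    # rectify into a metric map at z=.017, 1 mm/px, around the gourd
    xs=np.linspace(.40,.54,281); ys=np.linspace(-.13,0,261)
    X,Y=np.meshgrid(xs,ys,indexing="ij"); W=np.stack([X.ravel(),Y.ravel(),0*X.ravel()+.017],1)
    c=R.from_quat(np.roll(p["rotation"],-1)).inv().apply(W-p["xyz"]); s=c[:,:2]/c[:,2:]
    s=s*(1+p["k1"]*(s**2).sum(1,keepdims=True))
    u=(s[:,0]*p["fx"]+p["cx"]).reshape(X.shape).astype("f4"); v=(s[:,1]*p["fy"]+p["cy"]).reshape(X.shape).astype("f4")
    g=cv2.remap(cv2.cvtColor(p["image"],cv2.COLOR_RGB2GRAY),u,v,cv2.INTER_LINEAR)
    m=(g<(75 if n=="top" else 75)).astype("u1")
    dt=cv2.distanceTransform(m,cv2.DIST_L2,5); i=np.unravel_index(dt.argmax(),dt.shape)
    a=at(p,u[i],v[i],.017); print(n,"belly",a.round(4),"radius mm",dt.max()*.5,"gray pct",np.percentile(g,[1,5,50]),"area mm2",m.sum()/4)
    O.append(np.array(p["xyz"])); r=ray(p,u[i],v[i]); D.append(r/np.linalg.norm(r))
    cv2.imwrite(f"pics/r_{n}.png",np.hstack([g,m*255]))
    P.append(np.hstack([g,m*255]))
A=sum(np.eye(3)-np.outer(d,d) for d in D); b=sum((np.eye(3)-np.outer(d,d))@o for o,d in zip(O,D))
t=np.linalg.solve(A,b);print("triangulated",t.round(4))
cv2.imwrite("pics/r.png",np.vstack(P))
s=sensors.sense(); T=R.from_quat(np.roll(s["ee_rot"],-1))
for z in (.06,.036):print("tool shift/200mm to TCP z",z,(T.inv().apply(np.array([t[0],t[1],z])-s["eef_pos"])/.2).round(3))
E
```

```text
top belly [ 0.451  -0.0665  0.017 ] radius mm 21.370546 gray pct [ 28.  32. 123.] area mm2 2210.75
scene belly [ 0.4515 -0.0675  0.017 ] radius mm 20.870546 gray pct [ 52.  58. 137.] area mm2 2458.0
triangulated [ 0.4512 -0.067   0.0169]
tool shift/200mm to TCP z 0.06 [-2.231 -2.403  0.821]
tool shift/200mm to TCP z 0.036 [-2.231 -2.403  0.941]
```

View pics/r.png

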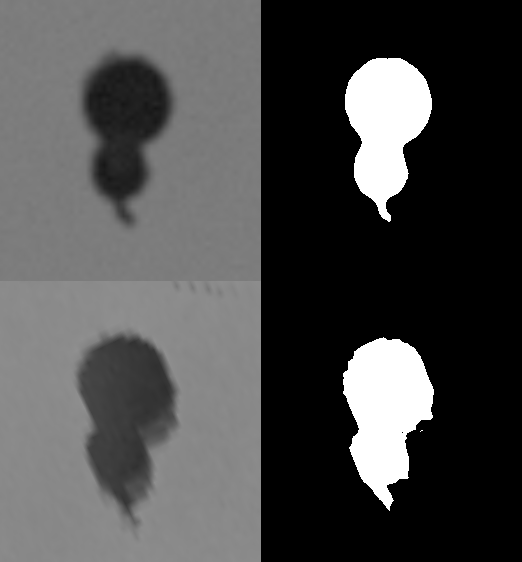

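Both rectified views agree: belly at (0.451, -0.067), height 16.9 mm, width about 43 mm. I'll move across high up with the gripper shut.

Request:
play_rows(series=[{"dx": -0.2,"dy": -0.21},{"dx": -0.4,"dy": -0.42},{"dx": -0.6,"dy": -0.64},{"dx": -0.74,"dy": -0.8},{"dx": -0.74,"dy": -0.8}], claw=1, newtons=5)

```text
invalid input at $.series[0]: expected keys dx, dy, dz, ax, ay, az
```

Request:
play_rows(series=[{"dx": -0.2,"dy": -0.21},{"dx": -0.4,"dy": -0.42},{"dx": -0.6,"dy": -0.64},{"dx": -0.74,"dy": -0.8},{"dx": -0.74,"dy": -0.8}])

```text
invalid input at $.series[0]: expected keys dx, dy, dz, ax, ay, az
```

Request:
play_rows(series=[{"dx": -0.2,"dy": -0.21},{"dx": -0.4,"dy": -0.42},{"dx": -0.6,"dy": -0.64},{"dx": -0.74,"dy": -0.8},{"dx": -0.74,"dy": -0.8}])

```text
invalid input at $.series[0]: expected keys dx, dy, dz, ax, ay, az
```

```bash
cat > d.py <<'E'
from h import *
s=sensors.sense(); T=R.from_quat(np.roll(s["ee_rot"],-1))
print(s["t"],s["eef_pos"].round(4),s["grip_width"],s["contact_force"].round(2),"tool z",T.apply([0,0,1]).round(4))
for z in (.06,.036):print(z,(T.inv().apply(np.array([.4512,-.067,z])-s["eef_pos"])/.2).round(3))
E
python3 d.py
```

```text
1.1 [0.2003 0.539  0.2243] 0.0940908870929544 [0.5  0.41 0.04] tool z [ 0. -0. -1.]
0.06 [-2.231 -2.403  0.821]
0.036 [-2.231 -2.403  0.941]
```

Request:
play_rows(series=[{"dx": -0.2,"dy": -0.21,"dz": 0,"ax": 0,"ay": 0,"az": 0},{"dx": -0.4,"dy": -0.42,"dz": 0,"ax": 0,"ay": 0,"az": 0},{"dx": -0.6,"dy": -0.64,"dz": 0,"ax": 0,"ay": 0,"az": 0},{"dx": -0.74,"dy": -0.8,"dz": 0,"ax": 0,"ay": 0,"az": 0},{"dx": -0.74,"dy": -0.8,"dz": 0,"ax": 0,"ay": 0,"az": 0}], claw=1, newtons=5)

```text
t: 1.72
eef_pos: [0.2841, 0.3356, 0.2244]
ee_rot: [0.0, 0.179, 0.984, 0.0]
contact_force: [-0.3, 0.6, 0.4]
grip_width: 0.0474
grasp_force: 0.0
```

Request:
play_rows(series=[{"dx": -0.2,"dy": -0.21,"dz": 0,"ax": 0,"ay": 0,"az": 0},{"dx": -0.4,"dy": -0.42,"dz": 0,"ax": 0,"ay": 0,"az": 0},{"dx": -0.6,"dy": -0.64,"dz": 0,"ax": 0,"ay": 0,"az": 0},{"dx": -0.74,"dy": -0.8,"dz": 0,"ax": 0,"ay": 0,"az": 0},{"dx": -0.74,"dy": -0.8,"dz": 0,"ax": 0,"ay": 0,"az": 0}])

```text
t: 2.35
eef_pos: [0.3675, 0.1349, 0.2246]
ee_rot: [0.0, 0.179, 0.984, 0.0]
contact_force: [-0.6, 1.2, -0.6]
grip_width: 0.0006
grasp_force: 0.0
```

Request:
play_rows(series=[{"dx": -0.2,"dy": -0.21,"dz": 0,"ax": 0,"ay": 0,"az": 0},{"dx": -0.4,"dy": -0.42,"dz": 0,"ax": 0,"ay": 0,"az": 0},{"dx": -0.6,"dy": -0.64,"dz": 0,"ax": 0,"ay": 0,"az": 0},{"dx": -0.74,"dy": -0.8,"dz": 0,"ax": 0,"ay": 0,"az": 0},{"dx": -0.74,"dy": -0.8,"dz": 0,"ax": 0,"ay": 0,"az": 0}])

```text
t: 2.98
eef_pos: [0.4507, -0.0661, 0.2242]
ee_rot: [0.0, 0.178, 0.984, 0.0]
contact_force: [0.9, 0.1, -0.6]
grip_width: 0.0003
grasp_force: 0.0
```

```bash
python3 d.py
```

```text
2.975 [ 0.4507 -0.0661  0.2242] 0.00028774953699862754 [ 0.94  0.12 -0.56] tool z [ 3.e-04  5.e-04 -1.e+00]
0.06 [-0.004 -0.004  0.821]
0.036 [-0.004 -0.004  0.941]
```

Request:
play_rows(series=[{"dx": -0.004,"dy": -0.004,"dz": 0.25,"ax": 0,"ay": 0,"az": 0},{"dx": -0.004,"dy": -0.004,"dz": 0.5,"ax": 0,"ay": 0,"az": 0},{"dx": -0.004,"dy": -0.004,"dz": 0.72,"ax": 0,"ay": 0,"az": 0},{"dx": -0.004,"dy": -0.004,"dz": 0.84,"ax": 0,"ay": 0,"az": 0},{"dx": -0.004,"dy": -0.004,"dz": 0.86,"ax": 0,"ay": 0,"az": 0}])

```text
t: 3.6
eef_pos: [0.4481, -0.0637, 0.0505]
ee_rot: [-0.002, 0.176, 0.984, 0.001]
contact_force: [-0.4, -0.5, 0.4]
grip_width: 0.0005
grasp_force: 0.0
```

```bash
python3 d.py; python3 - <<'E'
from h import *
p=vision.capture("scene"); c=p["image"][90:240,200:400,::-1]
cv2.imwrite("pics/near.png",cv2.resize(c,None,fx=4,fy=4,interpolation=cv2.INTER_CUBIC))
E
```

```text
3.6 [ 0.4481 -0.0637  0.0505] 0.00046658335304123276 [-0.4  -0.48  0.38] tool z [-0.0044  0.0024 -1.    ]
0.06 [-0.02  -0.01  -0.048]
0.036 [-0.021 -0.01   0.072]
```

View pics/near.png

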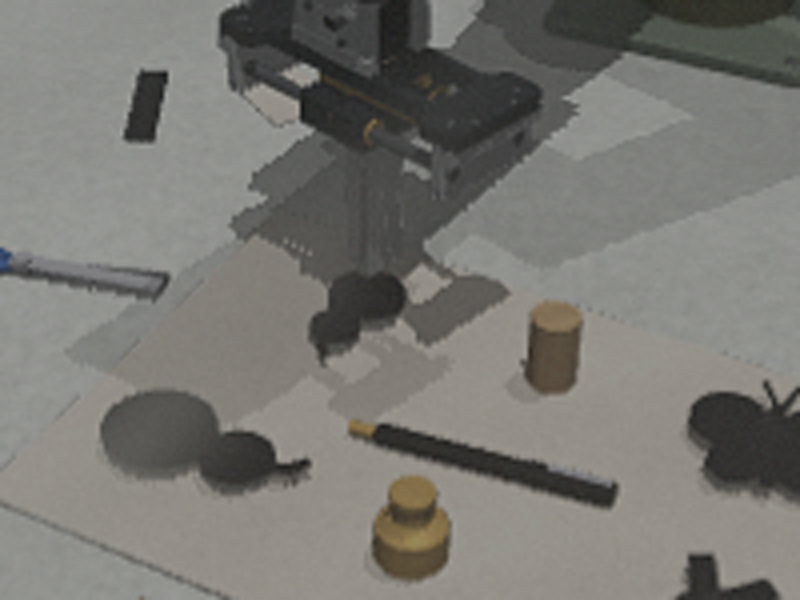

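The closed fingers are over the small gourd's belly (crop about 370,275), clear of everything else. I'll lower slowly.

Request:
play_rows(series=[{"dx": 0,"dy": 0,"dz": 0.02,"ax": 0,"ay": 0,"az": 0},{"dx": 0,"dy": 0,"dz": 0.04,"ax": 0,"ay": 0,"az": 0},{"dx": 0,"dy": 0,"dz": 0.06,"ax": 0,"ay": 0,"az": 0},{"dx": 0,"dy": 0,"dz": 0.06,"ax": 0,"ay": 0,"az": 0},{"dx": 0,"dy": 0,"dz": 0.06,"ax": 0,"ay": 0,"az": 0}])

```text
t: 4.28
eef_pos: [0.4499, -0.0668, 0.0404]
ee_rot: [0.0, 0.177, 0.984, -0.0]
contact_force: [0.4, 0.7, 0.3]
grip_width: 0.0001
grasp_force: 0.0
```

```bash
python3 d.py
```

```text
4.275 [ 0.4499 -0.0668  0.0404] 8.949159440149583e-05 [0.44 0.72 0.33] tool z [ 3.e-04 -1.e-04 -1.e+00]
0.06 [-0.007  0.001 -0.098]
0.036 [-0.007  0.001  0.022]
```

Request:
play_rows(series=[{"dx": 0,"dy": 0,"dz": 0.012,"ax": 0,"ay": 0,"az": 0},{"dx": 0,"dy": 0,"dz": 0.022,"ax": 0,"ay": 0,"az": 0},{"dx": 0,"dy": 0,"dz": 0.032,"ax": 0,"ay": 0,"az": 0},{"dx": 0,"dy": 0,"dz": 0.04,"ax": 0,"ay": 0,"az": 0},{"dx": 0,"dy": 0,"dz": 0.04,"ax": 0,"ay": 0,"az": 0}])

```text
t: 4.9
eef_pos: [0.4498, -0.0667, 0.0324]
ee_rot: [-0.0, 0.177, 0.984, -0.0]
contact_force: [-1.8, -0.5, 3.3]
grip_width: 0.0005
grasp_force: 1.8
```

Request:
play_rows(series=[{"dx": 0,"dy": 0,"dz": 0.004,"ax": 0,"ay": 0,"az": 0},{"dx": 0,"dy": 0,"dz": 0.008,"ax": 0,"ay": 0,"az": 0},{"dx": 0,"dy": 0,"dz": 0.008,"ax": 0,"ay": 0,"az": 0},{"dx": 0,"dy": 0,"dz": 0.008,"ax": 0,"ay": 0,"az": 0},{"dx": 0,"dy": 0,"dz": 0.008,"ax": 0,"ay": 0,"az": 0}])

```text
t: 5.52
eef_pos: [0.4498, -0.0667, 0.0308]
ee_rot: [0.0, 0.177, 0.984, -0.0]
contact_force: [-1.2, -0.1, 4.9]
grip_width: 0.0003
grasp_force: 2.5
```

Request:
play_rows(series=[{"dx": 0,"dy": 0,"dz": 0,"ax": 0,"ay": 0,"az": 0},{"dx": 0,"dy": 0,"dz": 0,"ax": 0,"ay": 0,"az": 0},{"dx": 0,"dy": 0,"dz": 0,"ax": 0,"ay": 0,"az": 0},{"dx": 0,"dy": 0,"dz": 0,"ax": 0,"ay": 0,"az": 0},{"dx": 0,"dy": 0,"dz": 0,"ax": 0,"ay": 0,"az": 0}])

```text
t: 6.15
eef_pos: [0.4498, -0.0667, 0.0308]
ee_rot: [0.0, 0.177, 0.984, -0.0]
contact_force: [-1.0, 0.5, 5.3]
grip_width: 0.0006
grasp_force: 2.5
```

Request:
play_rows(series=[{"dx": 0,"dy": 0,"dz": 0,"ax": 0,"ay": 0,"az": 0},{"dx": 0,"dy": 0,"dz": 0,"ax": 0,"ay": 0,"az": 0},{"dx": 0,"dy": 0,"dz": 0,"ax": 0,"ay": 0,"az": 0},{"dx": 0,"dy": 0,"dz": 0,"ax": 0,"ay": 0,"az": 0},{"dx": 0,"dy": 0,"dz": 0,"ax": 0,"ay": 0,"az": 0}])

```text
t: 6.78
eef_pos: [0.4498, -0.0667, 0.0308]
ee_rot: [0.0, 0.177, 0.984, -0.0]
contact_force: [-1.7, -0.2, 4.5]
grip_width: 0.0004
grasp_force: 2.5
```

Request:
play_rows(series=[{"dx": 0,"dy": 0,"dz": 0,"ax": 0,"ay": 0,"az": 0},{"dx": 0,"dy": 0,"dz": 0,"ax": 0,"ay": 0,"az": 0},{"dx": 0,"dy": 0,"dz": 0,"ax": 0,"ay": 0,"az": 0},{"dx": 0,"dy": 0,"dz": 0,"ax": 0,"ay": 0,"az": 0},{"dx": 0,"dy": 0,"dz": 0,"ax": 0,"ay": 0,"az": 0}])

```text
t: 7.4
eef_pos: [0.4498, -0.0667, 0.0308]
ee_rot: [0.0, 0.177, 0.984, -0.0]
contact_force: [-2.3, -0.8, 4.8]
grip_width: 0.0003
grasp_force: 2.5
```

Request:
play_rows(series=[{"dx": 0,"dy": 0,"dz": 0,"ax": 0,"ay": 0,"az": 0},{"dx": 0,"dy": 0,"dz": 0,"ax": 0,"ay": 0,"az": 0},{"dx": 0,"dy": 0,"dz": 0,"ax": 0,"ay": 0,"az": 0},{"dx": 0,"dy": 0,"dz": 0,"ax": 0,"ay": 0,"az": 0},{"dx": 0,"dy": 0,"dz": 0,"ax": 0,"ay": 0,"az": 0}])

```text
t: 8.02
eef_pos: [0.4498, -0.0667, 0.0308]
ee_rot: [0.0, 0.177, 0.984, -0.0]
contact_force: [-1.4, -0.3, 4.6]
grip_width: 0.0006
grasp_force: 2.5
```

The press held at about 5 N for 2.5 s. I'll draw off slowly first, then go up.

Request:
play_rows(series=[{"dx": 0,"dy": 0,"dz": -0.012,"ax": 0,"ay": 0,"az": 0},{"dx": 0,"dy": 0,"dz": -0.025,"ax": 0,"ay": 0,"az": 0},{"dx": 0,"dy": 0,"dz": -0.04,"ax": 0,"ay": 0,"az": 0},{"dx": 0,"dy": 0,"dz": -0.06,"ax": 0,"ay": 0,"az": 0},{"dx": 0,"dy": 0,"dz": -0.1,"ax": 0,"ay": 0,"az": 0}])

```text
t: 8.65
eef_pos: [0.4493, -0.0665, 0.0507]
ee_rot: [-0.0, 0.177, 0.984, 0.0]
contact_force: [0.6, -0.3, 0.2]
grip_width: 0.0006
grasp_force: 0.0
```

Request:
play_rows(series=[{"dx": 0,"dy": 0,"dz": -0.15,"ax": 0,"ay": 0,"az": 0},{"dx": 0,"dy": 0,"dz": -0.35,"ax": 0,"ay": 0,"az": 0},{"dx": 0,"dy": 0,"dz": -0.55,"ax": 0,"ay": 0,"az": 0},{"dx": 0,"dy": 0,"dz": -0.7,"ax": 0,"ay": 0,"az": 0},{"dx": 0,"dy": 0,"dz": -0.7,"ax": 0,"ay": 0,"az": 0}])

```text
t: 9.28
eef_pos: [0.4519, -0.0673, 0.1937]
ee_rot: [0.003, 0.177, 0.984, -0.001]
contact_force: [-0.2, 0.3, -1.9]
grip_width: 0.0006
grasp_force: 0.0
```

Request:
play_rows(series=[{"dx": 0,"dy": 0,"dz": 0,"ax": 0,"ay": 0,"az": 0},{"dx": 0,"dy": 0,"dz": 0,"ax": 0,"ay": 0,"az": 0},{"dx": 0,"dy": 0,"dz": 0,"ax": 0,"ay": 0,"az": 0},{"dx": 0,"dy": 0,"dz": 0,"ax": 0,"ay": 0,"az": 0}])

```text
t: 9.78
eef_pos: [0.4494, -0.0665, 0.1899]
ee_rot: [-0.001, 0.177, 0.984, 0.0]
contact_force: [0.5, 0.2, -0.4]
grip_width: 0.0006
grasp_force: 0.0
```

```bash
python3 - <<'E'
from h import *
p=vision.capture("scene"); c=p["image"][90:240,200:400,::-1]
cv2.imwrite("pics/end.png",cv2.resize(c,None,fx=4,fy=4,interpolation=cv2.INTER_CUBIC))
E
```

```text
(no output)
```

View pics/end.png

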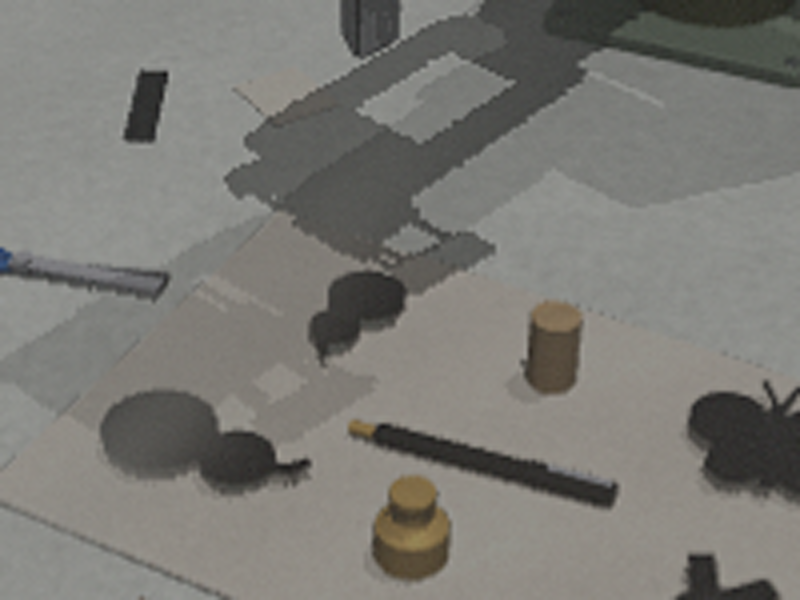

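The gourd is back at rest at crop (367,298), nothing else has moved, and the hand is clear.

```bash
python3 -c "
from bench import order
print(order.job_done())"
```

```text
the job is handed in; nothing more can be done
None
```

I pressed the smaller gourd about 5 mm into its foam at about 5 N for 2.5 s, then drew the hand straight up to 19 cm; the last picture showed nothing else disturbed, and the job is handed in (no verdict was returned).

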